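# Find a lead screw's pitch with saddle pitch gauges

### The job

Find out which of the three pitch gauges fits the thread of the red-capped lead screw, and leave that one sitting on top of the screw between the clamps, meshed fully home, with the other two standing upright on the gauge mat. Only the right gauge sinks all the way in, and only where its teeth meet the grooves, so feel for them along the thread. Press only gently, so that neither thread nor teeth are marked, and leave the timer, the jar and the tape roll alone.

Things in the scene. Friction and masses are not known exactly. Their poses are not given: they have to be found in the camera images.
- rest: aluminium V-block rest, 160 x 226 mm, fixed, with two fixed steel lead screws. Origin: centre of its underside, on the bench; z up. The screws lie along its y at x = -45 mm (near) and +45 mm (far); axes 45 mm, crest tops 65 mm above the origin. Flat clamp bars cross the screws at y = +-98 mm (16 mm wide, tops at 75 mm); between y = -85 and +85 mm the thread is free
- near_top (a point): top of the near screw's crest line, midway between the clamps, 65 mm above the rest's origin. Both screws: trapezoidal thread, crest diameter 40 mm, depth half the pitch, crests and groove bottoms each 0.37 of the pitch wide, flanks 15 degrees; one has 8 mm pitch, the other 10 mm, not told which
- far_top (a point): top of the far screw's crest line, midway between the clamps, 65 mm above the rest's origin. Where along the rest's y the grooves lie differs every time and is not measured; this point and near_top may lie over a crest or a groove. The screws do not turn, slide or give
- red_cap: red plastic protective cap, 45 mm diameter, 30 mm long, fixed on the right-hand end of the screw to be checked (near or far); origin 22.5 mm below the screw's axis, 126 mm from the rest's middle along the rest's -y, axes parallel to the rest's. The other screw has the same cap in white
- mat: blue-green gauge mat, 250 x 116 x 3 mm, fixed flat on the bench; origin: centre of its underside, x along its long side, top at z = 3 mm. The gauges stand on it about 78 mm apart along its x, combs along its y
- gauge_1: saddle pitch gauge: 5 mm thick steel comb leaf along its own y, grey arched end saddles, black grip on top. Origin: centre of its footprint at the feet, z up. Grip 16 mm thick (x), 40 mm long (y), 47 to 73 mm above the feet. Comb valleys 26 mm above the feet, teeth 3.5 to 4.5 mm deep. Overall 57 (x) x 91 (y) x 73 mm, about 0.15 kg
- gauge_2: gauge as gauge_1, another tooth spacing; the three have 8, 9 and 10 mm, not told which. Four legs at y = +-40.5 mm (10 mm long in y, 43 mm apart inside, 57 outside) let it stand on a flat surface, teeth clear, and straddle a screw with 1.5 mm free each side. The teeth have 0.5 mm free each side in their grooves
- gauge_3: gauge as gauge_1, another tooth spacing. The gauge of the right pitch sinks in until its valleys rest on the crests: its origin is then 39 mm above the rest's origin, and it stays there by itself when let go. A gauge that does not match, or has not dropped in, stands 3.5 to 4.5 mm higher on its tooth tips. One pitch further along it meshes just as well
- timer: white digital timer, 62 x 68 x 24 mm, lying loose behind the rest; origin under its middle. Leave alone
- yellow_jar: clear jar with yellow lid, 47 mm diameter, 80 mm tall, standing loose behind the work; origin under its middle. Leave alone
- tape_roll: green tape roll, 90 mm diameter, 19 mm high, lying loose left of the mat; origin under its middle. Leave alone

How it is judged:
By the outcome, as a careful person would: the job done as asked, in the order asked, and still so for the second after the job is handed in, with the robot touching nothing.
It also fails if it takes over 72 s, if anything falls off the work surface, if the arm or the gripper's body presses on something with over 40 N, if the wrist force passes 120 N, or if a joint passes its speed limit or range.

### The arm

A 6-joint arm with a two-finger parallel gripper is mounted at the origin on a cart in front of the work surface, level with it; the furniture and walls round the work are solid. World frame = base frame: x ahead of the robot, y to its left, z up, the work surface at z = 0. Lengths are in m, angles in rad, forces in N, time in s.
With the tool pointing down it reaches from about 0.3 to 0.775 m from the base axis. Payload 14.6 kg.
Tool frame: the origin (TCP) lies at the very end of the fingers, on their centre line; the grasp point (between the pads) lies 19 mm behind it; z points along the fingers, y is the direction in which the jaws open and shut (so a half turn about z gives the same grasp; the last joint's range is limited). The gripper opens to 85 mm and grips with 20 to 120 N. Pads are 22 mm wide; open, the fingers measure 114 mm over their backs; the gripper's body (76 mm by 85 mm) begins 54 mm behind the grasp point. The pads swing forward as they close: fully open they stand 13 mm farther back than shut.
Start: joints at [1.114, 0.3, 1.521, -0, 1.321, -0.067], TCP at [0.209, 0.509, 0.231] pointing down, gripper open.
Joint ranges: [-3.03, 3.03], [-0.79, 2.21], [0.23, 2.52], [-1.04, 4.18], [0, 3.07], [-2.55, 2.55]. Speed limits (rad/s): [2.22, 2.22, 2.57, 3.14, 3.14, 3.14].

### API

Orientations are given as a unit quaternion [w, x, y, z].
In Python, from workcell import robot, vision, job, spotter gives the robot as it stands. The module is installed in compiled form; this text tells all that it offers.
- The arm moves only by the tool apply_moves, never from a script. Its argument "rows" is a list of rows, each an object of numbers: "x", "y", "z": the shift along the tool's x, y, z in mm; "rx", "ry", "rz": the turn, a rotation vector about the tool's x, y, z in rad. A call has exactly 8 rows; each row shifts and turns the commanded pose from where the row before left it, along the tool's axes as they then stand; what a row does not reach is not made up. A row lasts 1/12 s, in which the tool goes at most 41.7 mm and 7.16 degrees, less where a joint would pass 70% of its speed; a pose out of reach is approached as far as the arm can. A call with a gripper value outside its range is refused whole. "claw" is the opening, from 0 (shut) to 1 (fully open), set as the call begins (left out, the last holds). The fingers move at their own pace and stop on an object; "force" is the grip in N (left out, the last holds). Time passes only in rows, so rows that do not move let the fingers close, or fill a call up. It gives the time, the measured TCP pose, the force and the opening at its end, in the units of the state.
- robot.get_obs(): the state, without advancing time (a new reading comes with each control period).
- vision.read_camera(name): name is "scene" or "top" or "wrist"; returns a dict with "image" (480x640x3 uint8, blue, green, red), "fx", "fy", "cx", "cy" (pixels), "rvec" (rotation vector, rad) and "tvec" (3), from world to camera coordinates, as OpenCV has them; the wrist camera has in their place "mount" (4x4, takes a point from camera to tool coordinates, whose origin is the TCP and whose axes are the flange's). Camera axes: x right, y down, z forward; pixel columns grow to the right and rows downward; lengths in m; the calibration is good to about 2 mm. A picture is of the moment at which its call begins: read the wrist's pose just before it. There is no depth.
- job.close_job(): hands the job in, once; it reports no verdict.
Trained networks look in the newest picture that a camera, given by its name, has taken for a name from the list of things; names that differ only in an ending like _2 or _b are one class to them, and where a whole thing is asked for, a point or a joint stands for the part that bears it (a point fixed in the world has none). Each returns a list of dicts, best first, with "score" (0 to 1); they miss things now and then, are a little off and sometimes report something else, mostly with a low value. They report only what shows in the picture. A call takes as long as a camera call.
- spotter.find_in(name, camera): "extent" ([left, top, right, bottom] in pixels, round what is visible of it).
The state is a dict: "clock": time; "joints": joint angles; "qd": joint speeds; "joint_efforts": joint torques, N m; "tcp_pos": TCP position; "tcp_rot": TCP orientation; "ft_force": force on the tool from outside, world axes, zero at the start; "ft_torque": the same for the moment, N m; "width": finger opening in m.
Only numpy, scipy, OpenCV 4.12 (cv2) and the standard library are available. Lean on these libraries where they do the work, as an engineer would, in place of code of your own. Each camera call takes 0.05 s, during which the arm holds its last target.

## Working session

There is one attempt and no reset: what is moved stays moved. The work goes in short steps, Python scripts to look and compute and a tool call to move; the robot and the scene stay as the last step left them, time stands still between calls to the robot, and variables do not carry over. Pictures are saved under pics/ and viewed, and the job is handed in when it is done.

Besides the shell and the picture viewer there is one more tool, called as a command line: name --argument value ..., lists and objects as JSON in quotes. apply_moves: Moves the arm, as the interface text tells. Its arguments: {"type":"object","properties":{"rows":{"type":"array","items":{"type":"object","properties":{"x":{"type":"number"},"y":{"type":"number"},"z":{"type":"number"},"rx":{"type":"number"},"ry":{"type":"number"},"rz":{"type":"number"}}}},"claw":{"type":"number"},"force":{"type":"number"}},"required":["rows"]}

```bash
mkdir -p pics
python3 - <<'E'
from workcell import robot, vision, spotter
import cv2,numpy as np
o=robot.get_obs()
for k,v in o.items(): print(k,np.round(v,4))
for c in ["scene","top"]:
    r=vision.read_camera(c); cv2.imwrite(f"pics/{c}0.png",r["image"])
    print(c,r["fx"],r["fy"],r["cx"],r["cy"],np.round(r["rvec"],4),np.round(r["tvec"],4))
    for n in ["rest","red_cap","mat","gauge_1","timer","yellow_jar","tape_roll"]:
        print(n,[(np.round(d["extent"]),round(d["score"],2)) for d in spotter.find_in(n,c)])
r=vision.read_camera("wrist");print(np.round(r["mount"],4),r["fx"],r["cx"],r["cy"]);cv2.imwrite("pics/wrist0.png",r["image"])
E
```

```text
clock 0.0
joints [ 1.1144  0.3005  1.5216  0.      1.3207 -0.0666]
qd [ 0.0006  0.0007  0.0003 -0.0001 -0.0002 -0.0008]
joint_efforts [-3.00000e-04 -5.43505e+01 -3.61801e+01 -1.00000e-04  4.00000e-03
 -0.00000e+00]
tcp_pos [0.2089 0.5085 0.2307]
tcp_rot [-2.000e-04  1.937e-01  9.811e-01 -6.000e-04]
ft_force [-0.4904  0.5447  0.0817]
ft_torque [-0.0456  0.0183  0.0144]
width 0.0856
scene 491.639380164094 491.639380164094 320.5673457863952 236.05342109733982 [ 2.3244 -0.7941  0.2939] [-0.3741  0.4095  0.7361]
rest [(array([293., 275., 448., 425.]), 0.84), (array([201., 215., 249., 264.]), 0.75)]
red_cap [(array([392., 395., 422., 428.]), 0.87)]
mat [(array([200., 201., 318., 275.]), 0.81)]
gauge_1 [(array([269., 192., 320., 235.]), 0.87), (array([384., 256., 429., 296.]), 0.67), (array([237., 204., 279., 250.]), 0.65), (array([205., 212., 249., 265.]), 0.56)]
timer [(array([382., 256., 428., 296.]), 0.56), (array([393., 395., 422., 428.]), 0.44), (array([203., 215., 249., 265.]), 0.41)]
yellow_jar [(array([356., 200., 381., 234.]), 0.66)]
tape_roll [(array([160., 175., 199., 207.]), 0.
[... 268 characters left out ...]
)]
mat [(array([253., 222., 307., 320.]), 0.84)]
gauge_1 [(array([253., 282., 292., 310.]), 0.88), (array([263., 251., 302., 279.]), 0.6), (array([271., 225., 309., 250.]), 0.56)]
timer [(array([374., 196., 406., 216.]), 0.87), (array([370., 238., 471., 310.]), 0.55), (array([254., 219., 312., 319.]), 0.21)]
yellow_jar [(array([329., 180., 343., 205.]), 0.84), (array([376., 193., 406., 219.]), 0.44)]
tape_roll [(array([173., 276., 208., 310.]), 0.69)]
[[ 0.000e+00 -9.521e-01 -3.059e-01  8.010e-02]
 [ 1.000e+00 -1.000e-04  3.000e-04 -5.000e-04]
 [-3.000e-04 -3.059e-01  9.521e-01 -1.414e-01]
 [ 0.000e+00  0.000e+00  0.000e+00  1.000e+00]] 421.6364502736823 312.99159284132526 235.69423710817654
```

View pics/scene0.png

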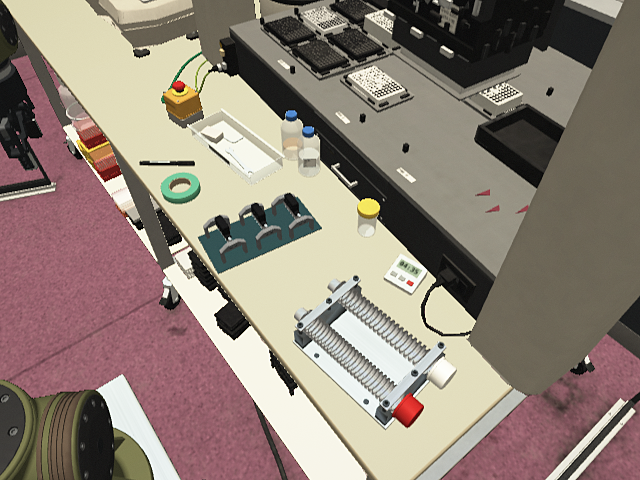

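View pics/top0.png

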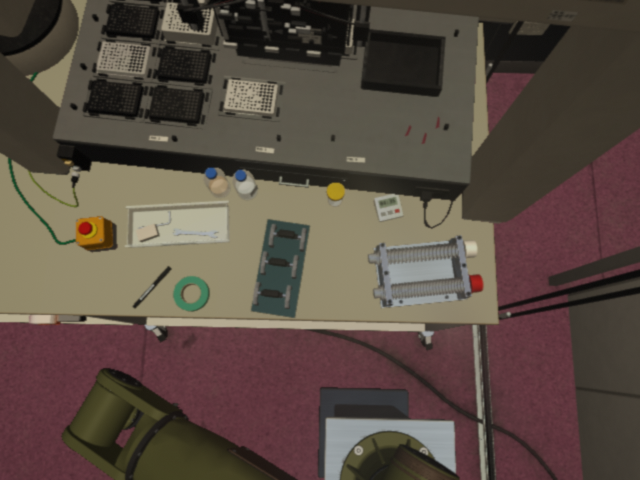

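View pics/wrist0.png

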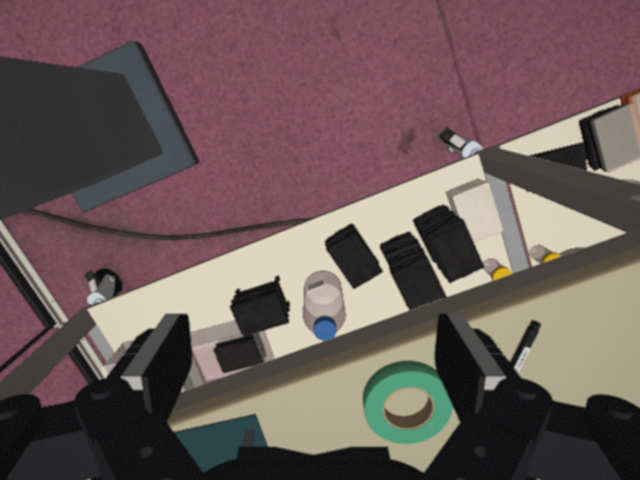

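```bash
cat > h.py <<'E'
import numpy as np,cv2
from scipy.spatial.transform import Rotation as R
def K(c): return np.array([[c["fx"],0,c["cx"]],[0,c["fy"],c["cy"]],[0,0,1.]])
def ext(c,o=None):
    if "rvec" in c:
        return R.from_rotvec(np.ravel(c["rvec"])).as_matrix(),np.ravel(c["tvec"])
    w,x,y,z=o["tcp_rot"]; T=np.eye(4);T[:3,:3]=R.from_quat([x,y,z,w]).as_matrix();T[:3,3]=o["tcp_pos"]
    M=np.linalg.inv(T@np.array(c["mount"])); return M[:3,:3],M[:3,3]
def proj(c,P,o=None):
    r,t=ext(c,o); q=(np.atleast_2d(P)@r.T+t)@K(c).T; return q[:,:2]/q[:,2:]
def ray(c,uv,z,o=None):
    r,t=ext(c,o); C=-r.T@t; out=[]
    for u,v in np.atleast_2d(uv):
        d=r.T@np.linalg.solve(K(c),[u,v,1.]); out.append(C+d*(z-C[2])/d[2])
    return np.array(out)
E
python3 - <<'E'
import cv2
t=cv2.imread("pics/top0.png");s=cv2.imread("pics/scene0.png")
a=cv2.resize(t[225:320,365:490],None,fx=6,fy=6,interpolation=cv2.INTER_CUBIC);cv2.imwrite("pics/a1.png",a);print(a.shape)
a=cv2.resize(t[215:320,245:320],None,fx=5.7,fy=5.7,interpolation=cv2.INTER_CUBIC);cv2.imwrite("pics/a2.png",a)
a=cv2.resize(s[185:285,190:330],None,fx=5.7,fy=5.7,interpolation=cv2.INTER_CUBIC);cv2.imwrite("pics/a3.png",a)
a=cv2.resize(s[265:435,285:465],None,fx=3.5,fy=3.5,interpolation=cv2.INTER_CUBIC);cv2.imwrite("pics/a4.png",a)
E
```

```text
(570, 750, 3)
```

View pics/a1.png

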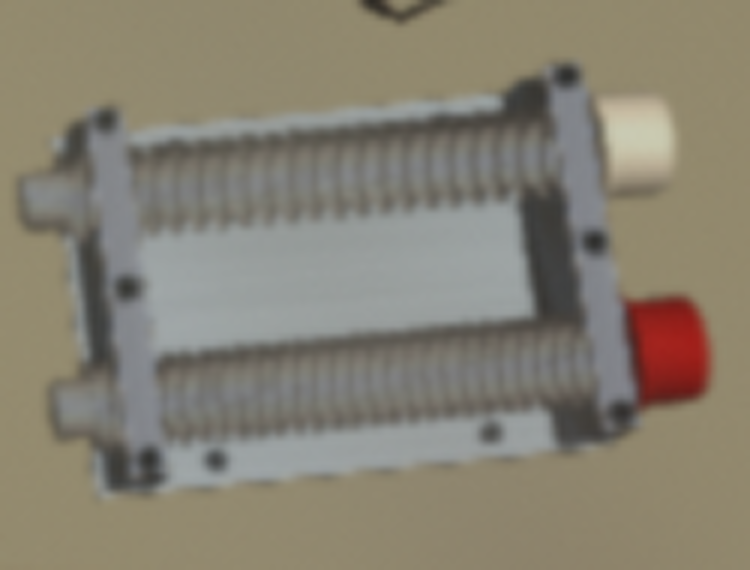

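View pics/a2.png

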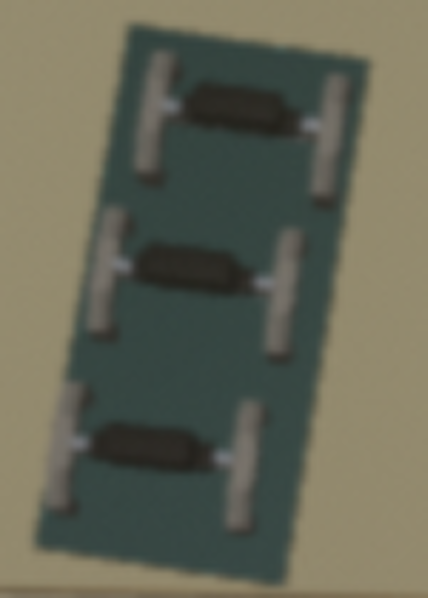

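View pics/a3.png

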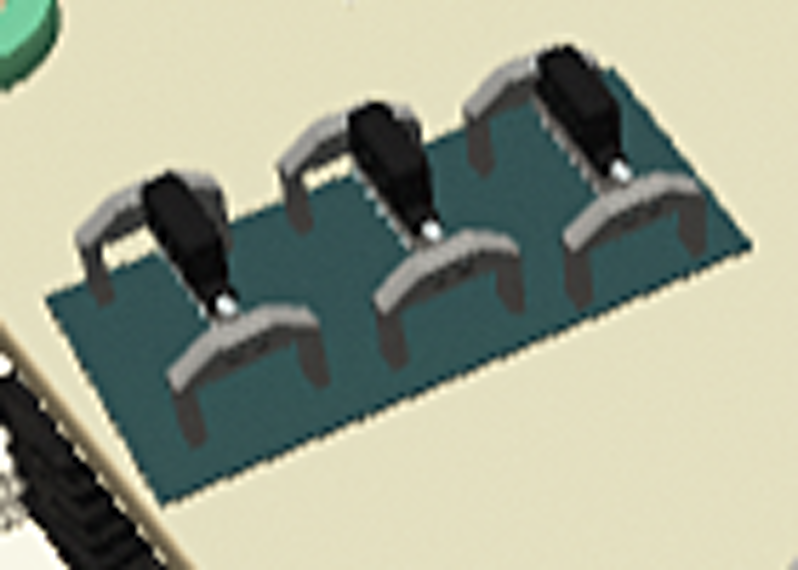

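View pics/a4.png

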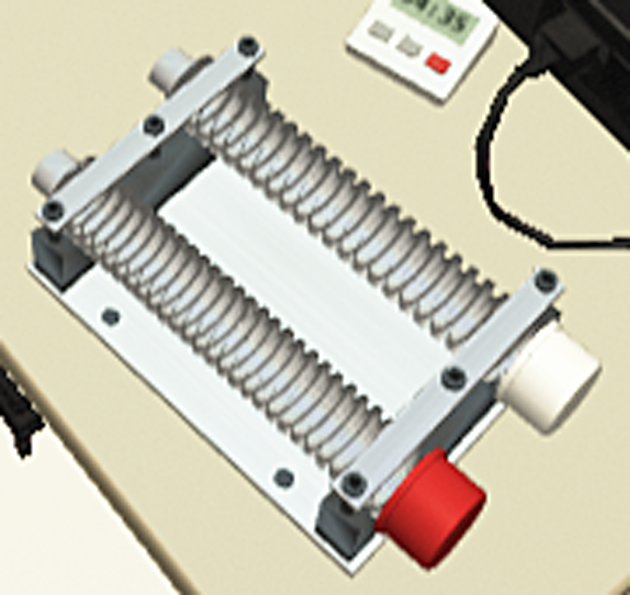

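```bash
cat > loc.py <<'E'
from h import *
from workcell import vision,robot
t=vision.read_camera("top");s=vision.read_camera("scene")
def tp(l,s6,x0,y0): return np.array(l)/s6+[x0,y0]-0.0
# clamp outer bolts z=75: near-left, far-left, near-right, far-right
A=tp([[150,460],[106,120],[622,412],[567,76]],6,365,225)
S=tp([[54,209],[247,46],[353,484],[545,280]],3.5,285,265)
pa,ps=ray(t,A,.077),ray(s,S,.077)
print("bolts top",pa.round(4),"\nscene",ps.round(4))
M=tp([[128,24],[370,62],[285,583],[37,548]],5.7,245,215); print("mat top",ray(t,M,.003).round(4),ray(t,M,.003).mean(0))
M2=tp([[605,68],[752,246],[165,505],[45,298]],5.7,190,185);print("mat scene",ray(s,M2,.003).round(4))
G=tp([[235,108],[187,268],[145,447]],5.7,245,215);print("grips top",ray(t,G,.07).round(4))
G2=tp([[570,75],[382,130],[180,205]],5.7,190,185);print("grips scene",ray(s,G2,.073).round(4))
E
python3 loc.py
```

```text
bolts top [[ 0.4311  0.0089  0.077 ]
 [ 0.5729  0.0265  0.077 ]
 [ 0.4554 -0.1847  0.077 ]
 [ 0.5965 -0.1672  0.077 ]] 
scene [[ 0.4338  0.0064  0.077 ]
 [ 0.5738  0.0235  0.077 ]
 [ 0.4565 -0.1869  0.077 ]
 [ 0.5977 -0.1696  0.077 ]]
mat top [[0.6532 0.3283 0.003 ]
 [0.6374 0.2132 0.003 ]
 [0.3926 0.2446 0.003 ]
 [0.4057 0.3578 0.003 ]] [0.52221467 0.28595707 0.003     ]
mat scene [[0.6529 0.3267 0.003 ]
 [0.6407 0.2117 0.003 ]
 [0.3955 0.243  0.003 ]
 [0.4088 0.3573 0.003 ]]
grips top [[0.5974 0.2705 0.07  ]
 [0.5245 0.2888 0.07  ]
 [0.4451 0.3036 0.07  ]]
grips scene [[0.6011 0.2733 0.073 ]
 [0.5292 0.2925 0.073 ]
 [0.4506 0.3056 0.073 ]]
```

```bash
cat > plan.py <<'E'
import sys
from h import *
from workcell import robot
# usage: plan.py x y z yaw(of tool y, rad) ; prints shift in current tool frame mm, and rz
def plan(x,y,z,a):
    o=robot.get_obs(); w,qx,qy,qz=o["tcp_rot"]; Rt=R.from_quat([qx,qy,qz,w])
    yv=np.array([np.cos(a),np.sin(a),0]); zv=np.array([0,0,-1.]); T=np.c_[np.cross(yv,zv),yv,zv]
    rv=(Rt.inv()*R.from_matrix(T)).as_rotvec()
    d=Rt.inv().apply(np.array([x,y,z])-o["tcp_pos"])*1000
    print("t",round(o["clock"],2),"tcp",np.round(o["tcp_pos"],4),"yaw",np.arctan2(Rt.as_matrix()[1,1],Rt.as_matrix()[0,1]).round(4),"f",np.round(o["ft_force"],2))
    print("shift mm",d.round(1),"len",np.linalg.norm(d).round(1),"turn",rv.round(4))
if __name__=="__main__": plan(*map(float,sys.argv[1:5]))
E
python3 plan.py 0.38 0.28 0.21 1.4516
```

```text
t 0.95 tcp [0.209  0.5087 0.2313] yaw 1.181 f [ 0.76 -1.07  0.39]
shift mm [-245.1 -146.6   21.3] len 286.4 turn [-0.     -0.     -0.2706]
```

apply_moves --rows '[{"x":-35,"y":-21,"z":3},{"x":-35,"y":-21,"z":3},{"x":-35,"y":-21,"z":3},{"x":-35,"y":-21,"z":3},{"x":-35,"y":-21,"z":3},{"x":-35,"y":-21,"z":3},{"x":-35,"y":-21,"z":3},{"rz":-0.12}]'

```text
schema error: expected keys x, y, z, rx, ry, rz
```

apply_moves --rows '[{"rz":-0.12},{"rz":-0.03},{},{},{},{},{},{}]'

```text
schema error: expected keys x, y, z, rx, ry, rz
```

Run:
```python
from h import *
from workcell import robot,vision
import pickle
o=robot.get_obs();c=vision.read_camera("wrist");pickle.dump((o,c),open("w1.pkl","wb"))
print(o["clock"],np.round(o["tcp_pos"],4)); cv2.imwrite("pics/w1.png",c["image"])
```

```text
0.95 [0.209  0.5087 0.2313]
```

View pics/w1.png

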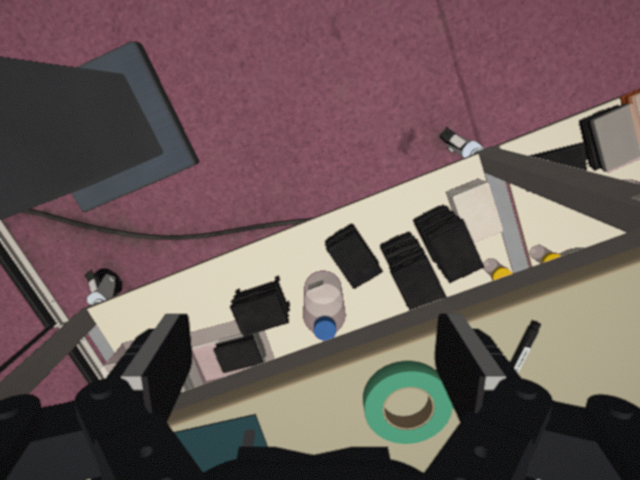

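apply_moves --rows '[{"x":-35,"y":-21,"z":3,"rx":0,"ry":0,"rz":0},{"x":-35,"y":-21,"z":3,"rx":0,"ry":0,"rz":0},{"x":-35,"y":-21,"z":3,"rx":0,"ry":0,"rz":0},{"x":-35,"y":-21,"z":3,"rx":0,"ry":0,"rz":0},{"x":-35,"y":-21,"z":3,"rx":0,"ry":0,"rz":0},{"x":-35,"y":-21,"z":3,"rx":0,"ry":0,"rz":0},{"x":-35,"y":-21,"z":3,"rx":0,"ry":0,"rz":0},{"x":0,"y":0,"z":0,"rx":0,"ry":0,"rz":-0.12}]'

```text
clock: 1.67
tcp_pos: [0.3827, 0.2751, 0.2099]
tcp_rot: [0.0, 0.138, 0.99, -0.0]
ft_force: [-0.4, 0.4, 0.1]
width: 0.0858
```

apply_moves --rows '[{"x":0,"y":0,"z":0,"rx":0,"ry":0,"rz":-0.12},{"x":0,"y":0,"z":0,"rx":0,"ry":0,"rz":-0.03},{"x":0,"y":0,"z":0,"rx":0,"ry":0,"rz":0},{"x":0,"y":0,"z":0,"rx":0,"ry":0,"rz":0},{"x":0,"y":0,"z":0,"rx":0,"ry":0,"rz":0},{"x":0,"y":0,"z":0,"rx":0,"ry":0,"rz":0},{"x":0,"y":0,"z":0,"rx":0,"ry":0,"rz":0},{"x":0,"y":0,"z":0,"rx":0,"ry":0,"rz":0}]'

```text
clock: 2.33
tcp_pos: [0.3797, 0.2798, 0.2103]
tcp_rot: [-0.0, 0.06, 0.998, -0.0]
ft_force: [-0.1, -0.4, 0.3]
width: 0.0853
```

```bash
cat > snap.py <<'E'
import sys
from h import *
from workcell import robot,vision
import pickle
n=sys.argv[1]
o=robot.get_obs();c=vision.read_camera("wrist");pickle.dump((o,c),open(n+".pkl","wb"))
print(o["clock"],np.round(o["tcp_pos"],4),np.round(o["ft_force"],2)); cv2.imwrite(f"pics/{n}.png",c["image"])
E
python3 snap.py w2
```

```text
2.3333 [0.3797 0.2798 0.2103] [-0.09 -0.42  0.25]
```

View pics/w2.png

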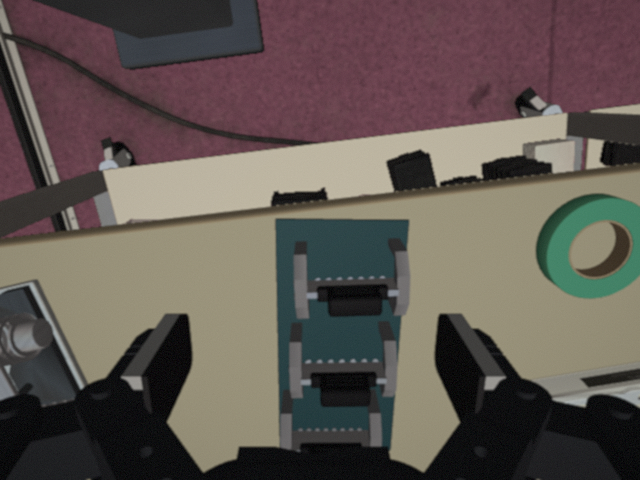

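Teeth are visible on all three combs: near gauge at row ~280, middle ~362, far ~433. Let me enlarge.

```bash
python3 - <<'E'
import cv2,numpy as np
i=cv2.imread("pics/w2.png")
a=[cv2.resize(i[y:y+42,284:416],None,fx=6,fy=6,interpolation=cv2.INTER_CUBIC)[:,:790] for y in (258,340,410)]
cv2.imwrite("pics/w2z.png",np.clip(np.vstack(a)[:590*2]*1.6,0,255)[:].astype(np.uint8)); print(np.vstack(a).shape)
E
python3 -c "
import cv2;a=cv2.imread('pics/w2z.png');cv2.imwrite('pics/w2z.png',cv2.resize(a,(800,600)) if 0 else cv2.resize(a,(620,600)))"
```

```text
(756, 790, 3)
```

View pics/w2z.png

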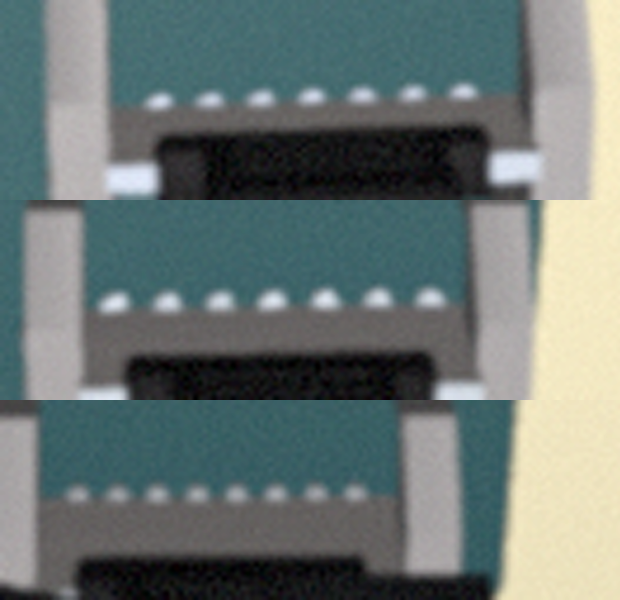

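```bash
python3 plan.py 0.47 -0.086 0.18 1.694
```

```text
t 2.38 tcp [0.3797 0.2797 0.2103] yaw 1.4509 f [-0.13 -0.36 -0.15]
shift mm [-133.4 -352.3   30.3] len 377.9 turn [-0.      0.     -0.2431]
```

apply_moves --rows '[{"x":-13.3,"y":-35.2,"z":3,"rx":0,"ry":0,"rz":0},{"x":-13.3,"y":-35.2,"z":3,"rx":0,"ry":0,"rz":0},{"x":-13.3,"y":-35.2,"z":3,"rx":0,"ry":0,"rz":0},{"x":-13.3,"y":-35.2,"z":3,"rx":0,"ry":0,"rz":0},{"x":-13.3,"y":-35.2,"z":3,"rx":0,"ry":0,"rz":0},{"x":-13.3,"y":-35.2,"z":3,"rx":0,"ry":0,"rz":0},{"x":-13.3,"y":-35.2,"z":3,"rx":0,"ry":0,"rz":0},{"x":-13.3,"y":-35.2,"z":3,"rx":0,"ry":0,"rz":0}]'

```text
clock: 3.05
tcp_pos: [0.4519, -0.0145, 0.1864]
tcp_rot: [0.0, 0.06, 0.998, -0.0]
ft_force: [1.1, 0.2, -1.1]
width: 0.0852
```

apply_moves --rows '[{"x":-13.3,"y":-35.2,"z":3,"rx":0,"ry":0,"rz":0},{"x":-13.3,"y":-35.2,"z":3,"rx":0,"ry":0,"rz":0},{"x":0,"y":0,"z":0,"rx":0,"ry":0,"rz":-0.12},{"x":0,"y":0,"z":0,"rx":0,"ry":0,"rz":-0.12},{"x":0,"y":0,"z":0,"rx":0,"ry":0,"rz":0},{"x":0,"y":0,"z":0,"rx":0,"ry":0,"rz":0},{"x":0,"y":0,"z":0,"rx":0,"ry":0,"rz":0},{"x":0,"y":0,"z":0,"rx":0,"ry":0,"rz":0}]'

```text
clock: 3.72
tcp_pos: [0.4698, -0.0853, 0.1804]
tcp_rot: [0.0, -0.059, 0.998, -0.0]
ft_force: [0.2, -0.2, -0.6]
width: 0.0857
```

```bash
python3 snap.py w3
```

```text
3.7167 [ 0.4698 -0.0853  0.1804] [ 0.21 -0.17 -0.59]
```

View pics/w3.png

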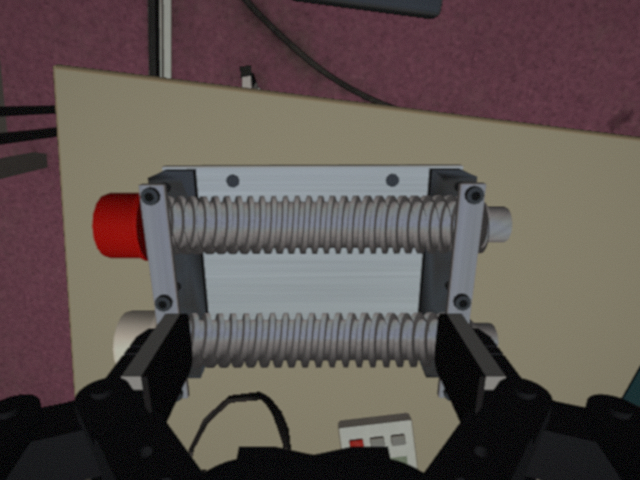

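Run:
```python
from h import *
import pickle
o,c=pickle.load(open("w3.pkl","rb"))
b=ray(c,[[151,196],[475,195],[163,302],[461,301]],.077,o);print(b.round(4))
yd=b[1]-b[0];print("yaw",np.arctan2(-yd[0],yd[1]),"len",np.linalg.norm(yd))
yd=b[3]-b[2];print("yaw",np.arctan2(-yd[0],yd[1]))
im=c["image"]
# rectified: s along rest y -100..100 mm, lateral -25..25 mm about near_top
cen=(b[2]+b[3])/2; th=.1235
ex=np.array([np.cos(th),np.sin(th),0]);ey=np.array([-np.sin(th),np.cos(th),0])
print("centre",cen.round(4))
for nm,off in (("near",-.045),("far",.045)):
    P0=cen+ex*off;P0[2]=.065
    s=np.arange(-85,85,.25)/1000;l=np.arange(-24,24.01,.5)/1000
    P=(P0+ s[None,:,None]*ey+l[:,None,None]*ex).reshape(-1,3)
    uv=proj(c,P,o).reshape(len(l),len(s),2).astype(np.float32)
    rc=cv2.remap(im,uv[...,0],uv[...,1],cv2.INTER_CUBIC)
    cv2.imwrite(f"pics/rc_{nm}.png",cv2.resize(rc,None,fx=1.15,fy=2.3))
    g=cv2.cvtColor(rc,cv2.COLOR_BGR2GRAY).astype(float)
    for li in range(0,len(l),12):
        p=g[li:li+6].mean(0);p=p-cv2.GaussianBlur(p[None],(0,0),40)[0]
        fr=np.arange(.08,.16,.0005);y=np.arange(len(p))*.25
        w=np.hanning(len(p))
        A=[abs(np.sum(w*p*np.exp(-2j*np.pi*f*y))) for f in fr];k=np.argmax(A)
        print(nm,"lat",l[li]*1e3,"pitch",1/fr[k],A[k])
```

```text
[[ 0.4551 -0.1831  0.077 ]
 [ 0.4319  0.0071  0.077 ]
 [ 0.524  -0.1754  0.077 ]
 [ 0.5008  0.0145  0.077 ]]
yaw 0.12115501936710242 len 0.19166033125819495
yaw 0.1216902944377424
centre [ 0.5124 -0.0805  0.077 ]
near lat -24.0 pitch 7.299270072992697 1340.6494865782063
near lat -18.0 pitch 6.849315068493147 2345.157913634449
near lat -12.0 pitch 6.711409395973151 1293.5716800830007
near lat -6.0 pitch 7.220216606498192 1135.6181472406076
near lat 0.0 pitch 6.7567567567567535 1112.5645343568585
near lat 6.0 pitch 6.944444444444441 1577.8623283110069
near lat 12.0 pitch 7.633587786259539 4829.2478294735365
near lat 18.0 pitch 12.269938650306749 117.32343544605308
near lat 24.0 pitch 12.195121951219512 117.85688968138163
far lat -24.0 pitch 8.368200836820082 1458.1034020405457
far lat -18.0 pitch 8.33333333333333 1142.7056465189203
far lat -12.0 pitch 9.174311926605503 976.8526874874201
far lat -6.0 pitch 8.510638297872338 1091.0227815019045
far lat 0.0 pitch 8.888888888888886 1586.4487658654177
far lat 6.0 pitch 9.615384615384613 3471.641681827422
far lat 12.0 pitch 9.615384615384613 2252.6477593631002
far lat 18.0 pitch 9.615384615384613 22.18665177089279
far lat 24.0 pitch 6.49350649350649 36.9199414229894
```

View pics/rc_near.png

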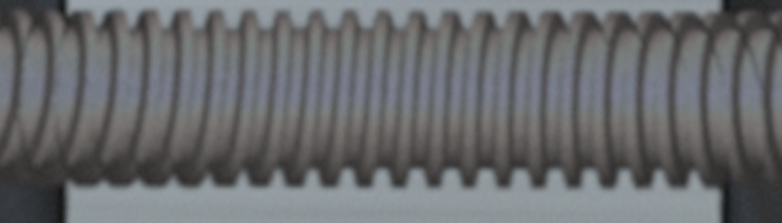

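Run:
```python
from h import *
import pickle
o,c=pickle.load(open("w2.pkl","rb"))
f=lambda X,Y,r,y0:(284+X*790/620/6-.4,y0+(Y-r)*1.26/6-.4)
for n,a,b,r,y0 in (("near",(158,101),(463,92),0,258),("mid",(113,304),(431,297),200,340),("far",(77,494),(355,493),400,410)):
    p=ray(c,[f(*a,r,y0),f(*b,r,y0)],.0265,o); d=p[0]-p[1]
    print(n,p.round(4).tolist(),"mid",p.mean(0).round(4),"comb yaw(atan2 -x,y)",np.arctan2(d[0],-d[1]) ,np.linalg.norm(d))
# saddle inner edges far gauge
p=ray(c,[f(40,495,400,410),f(402,493,400,410)],.03,o);print(p.round(4),p.mean(0).round(4),np.linalg.norm(p[0]-p[1]))
from workcell import vision
t=vision.read_camera("top");s=vision.read_camera("scene")
print(ray(t,np.array([[235,108]])/5.7+[245,215],.076),ray(s,np.array([[577,70]])/5.7+[190,185],.076))
cv2.imwrite("pics/g3s.png",cv2.resize(s["image"][185:240,265:325],None,fx=10,fy=10,interpolation=cv2.INTER_CUBIC))
cv2.imwrite("pics/g3t.png",cv2.resize(t["image"][218:256,264:314],None,fx=12,fy=12,interpolation=cv2.INTER_CUBIC))
```

```text
near [[0.4419, 0.2759, 0.0265], [0.4467, 0.3298, 0.0265]] mid [0.4443 0.3028 0.0265] comb yaw(atan2 -x,y) -0.08839371695309434 0.054188775742494845
mid [[0.5207, 0.258, 0.0265], [0.5265, 0.3182, 0.0265]] mid [0.5236 0.2881 0.0265] comb yaw(atan2 -x,y) -0.09485349624042146 0.060449163885287004
far [[0.5942, 0.2415, 0.0265], [0.6007, 0.2972, 0.0265]] mid [0.5975 0.2694 0.0265] comb yaw(atan2 -x,y) -0.1158025981309198 0.05609156955210919
[[0.5904 0.2346 0.03  ]
 [0.5986 0.3064 0.03  ]] [0.5945 0.2705 0.03  ] 0.07225923231222188
[[0.59593503 0.27004527 0.076     ]] [[0.6031512  0.27131092 0.076     ]]
```

View pics/g3s.png

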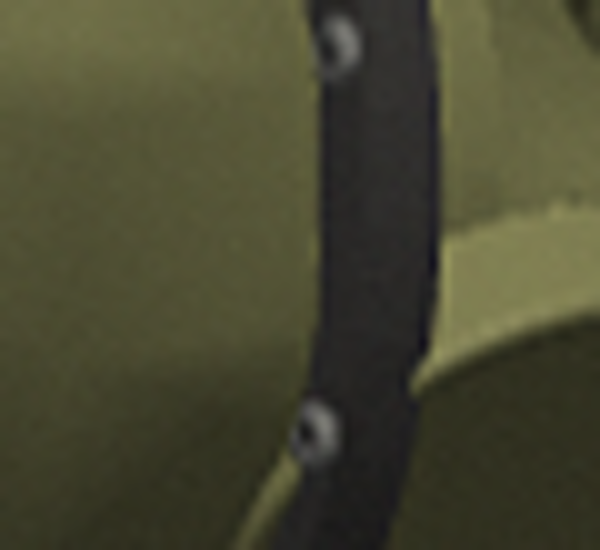

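View pics/g3t.png

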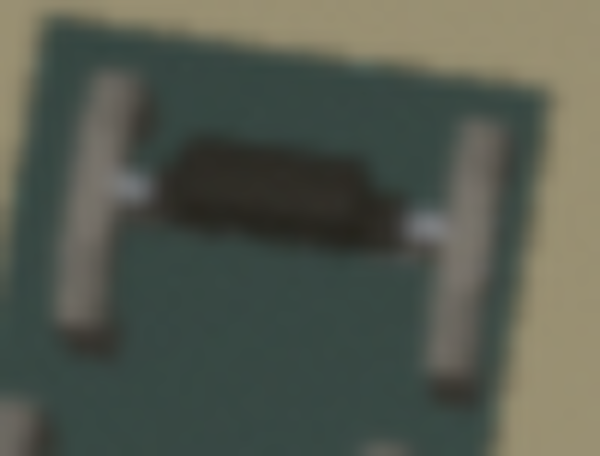

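```bash
python3 plan.py 0.597 0.270 0.15 -0.116
```

```text
t 3.87 tcp [ 0.4698 -0.0855  0.1804] yaw 1.6902 f [ 0.48 -0.4  -0.37]
shift mm [-168.7  337.8   30.4] len 378.8 turn [1.0000e-04 1.0000e-04 1.8062e+00]
```

apply_moves --rows '[{"x":-16.9,"y":33.8,"z":3,"rx":0,"ry":0,"rz":0},{"x":-16.9,"y":33.8,"z":3,"rx":0,"ry":0,"rz":0},{"x":-16.9,"y":33.8,"z":3,"rx":0,"ry":0,"rz":0},{"x":-16.9,"y":33.8,"z":3,"rx":0,"ry":0,"rz":0},{"x":-16.9,"y":33.8,"z":3,"rx":0,"ry":0,"rz":0},{"x":-16.9,"y":33.8,"z":3,"rx":0,"ry":0,"rz":0},{"x":-16.9,"y":33.8,"z":3,"rx":0,"ry":0,"rz":0},{"x":-16.9,"y":33.8,"z":3,"rx":0,"ry":0,"rz":0}]'

```text
clock: 4.53
tcp_pos: [0.5717, 0.2011, 0.1561]
tcp_rot: [0.0, -0.06, 0.998, -0.0]
ft_force: [0.8, -0.2, 0.2]
width: 0.0854
```

apply_moves --rows '[{"x":-16.9,"y":33.8,"z":3,"rx":0,"ry":0,"rz":0},{"x":-16.9,"y":33.8,"z":3,"rx":0,"ry":0,"rz":0},{"x":0,"y":0,"z":0,"rx":0,"ry":0,"rz":0.12},{"x":0,"y":0,"z":0,"rx":0,"ry":0,"rz":0.12},{"x":0,"y":0,"z":0,"rx":0,"ry":0,"rz":0.12},{"x":0,"y":0,"z":0,"rx":0,"ry":0,"rz":0.12},{"x":0,"y":0,"z":0,"rx":0,"ry":0,"rz":0.12},{"x":0,"y":0,"z":0,"rx":0,"ry":0,"rz":0.12}]'

```text
clock: 5.2
tcp_pos: [0.5969, 0.2703, 0.1501]
tcp_rot: [-0.0, 0.299, 0.954, -0.0]
ft_force: [0.1, -0.4, 0.2]
width: 0.085
```

apply_moves --rows '[{"x":0,"y":0,"z":0,"rx":0,"ry":0,"rz":0.12},{"x":0,"y":0,"z":0,"rx":0,"ry":0,"rz":0.12},{"x":0,"y":0,"z":0,"rx":0,"ry":0,"rz":0.12},{"x":0,"y":0,"z":0,"rx":0,"ry":0,"rz":0.12},{"x":0,"y":0,"z":0,"rx":0,"ry":0,"rz":0.12},{"x":0,"y":0,"z":0,"rx":0,"ry":0,"rz":0.12},{"x":0,"y":0,"z":0,"rx":0,"ry":0,"rz":0.12},{"x":0,"y":0,"z":0,"rx":0,"ry":0,"rz":0.12}]'

```text
clock: 5.87
tcp_pos: [0.5969, 0.2703, 0.1502]
tcp_rot: [-0.0, 0.706, 0.709, -0.0]
ft_force: [-0.3, -0.5, -0.6]
width: 0.0853
```

apply_moves --rows '[{"x":0,"y":0,"z":0,"rx":0,"ry":0,"rz":0.12},{"x":0,"y":0,"z":0,"rx":0,"ry":0,"rz":0},{"x":0,"y":0,"z":0,"rx":0,"ry":0,"rz":0},{"x":0,"y":0,"z":0,"rx":0,"ry":0,"rz":0},{"x":0,"y":0,"z":0,"rx":0,"ry":0,"rz":0},{"x":0,"y":0,"z":0,"rx":0,"ry":0,"rz":0},{"x":0,"y":0,"z":0,"rx":0,"ry":0,"rz":0},{"x":0,"y":0,"z":0,"rx":0,"ry":0,"rz":0}]'

```text
clock: 6.53
tcp_pos: [0.597, 0.2701, 0.1503]
tcp_rot: [0.0, 0.744, 0.668, 0.0]
ft_force: [-0.7, 0.2, -0.2]
width: 0.0858
```

```bash
python3 snap.py w4; python3 plan.py 0.597 0.270 0.15 -0.116
```

```text
6.5333 [0.597  0.2701 0.1503] [-0.65  0.17 -0.18]
t 6.58 tcp [0.597  0.2701 0.1503] yaw -0.1085 f [-0.85 -0.63  0.33]
shift mm [-0.1  0.   0.3] len 0.3 turn [0.     0.     0.0075]
```

View pics/w4.png

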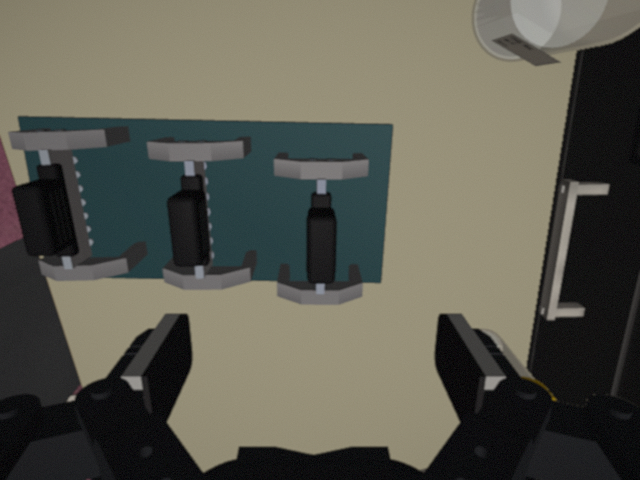

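Run:
```python
from h import *
import pickle
from workcell import vision
o,c=pickle.load(open("w4.pkl","rb"))
print("axis pts", proj(c,[[o["tcp_pos"][0],o["tcp_pos"][1],z] for z in (.03,.05,.076)],o).round(1))
print("mat corners",ray(c,[[392,123],[381,283],[19,117]],.003,o).round(4))
print("leaf",ray(c,[[321.5,186],[320.5,288]],.045,o).round(4))
print("saddle ends outer",ray(c,[[321,168],[320,292]],.04,o).round(4))
t=vision.read_camera("top")
print("jar lid",ray(t,[[335.5,190]],.08),"timer",ray(t,[[389,207]],.02))
print("gripped axis along z", [proj(c,[o["tcp_pos"]],o)])
cv2.imwrite("pics/w4z.png",cv2.resize(c["image"][140:320,250:400],None,fx=3.3,fy=3.3,interpolation=cv2.INTER_CUBIC))
```

```text
axis pts [[315.7 227.5]
 [316.  237. ]
 [316.3 251.7]]
mat corners [[0.6542 0.3284 0.003 ]
 [0.6401 0.2138 0.003 ]
 [0.4099 0.3588 0.003 ]]
leaf [[0.6035 0.2997 0.045 ]
 [0.5961 0.2341 0.045 ]]
saddle ends outer [[0.6043 0.3095 0.04  ]
 [0.5954 0.2289 0.04  ]]
jar lid [[0.71411315 0.14772965 0.08      ]] timer [[0.69017734 0.0024685  0.02      ]]
gripped axis along z [array([[317.80178872, 319.25988348]])]
```

View pics/w4z.png

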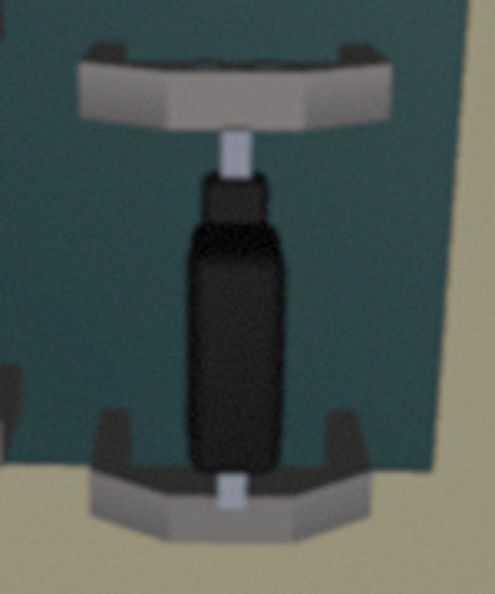

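apply_moves --rows '[{"x":0,"y":3.5,"z":20,"rx":0,"ry":0,"rz":0.005},{"x":0,"y":0,"z":20,"rx":0,"ry":0,"rz":0},{"x":0,"y":0,"z":20,"rx":0,"ry":0,"rz":0},{"x":0,"y":0,"z":10,"rx":0,"ry":0,"rz":0},{"x":0,"y":0,"z":0,"rx":0,"ry":0,"rz":0},{"x":0,"y":0,"z":0,"rx":0,"ry":0,"rz":0},{"x":0,"y":0,"z":0,"rx":0,"ry":0,"rz":0},{"x":0,"y":0,"z":0,"rx":0,"ry":0,"rz":0}]' --claw 0.6 --force 40

```text
clock: 7.3
tcp_pos: [0.601, 0.27, 0.0818]
tcp_rot: [0.0, 0.746, 0.666, 0.001]
ft_force: [0.7, 0.4, -0.2]
width: 0.0511
```

```bash
python3 snap.py w5
```

```text
7.3 [0.601  0.27   0.0818] [ 0.7   0.36 -0.2 ]
```

View pics/w5.png

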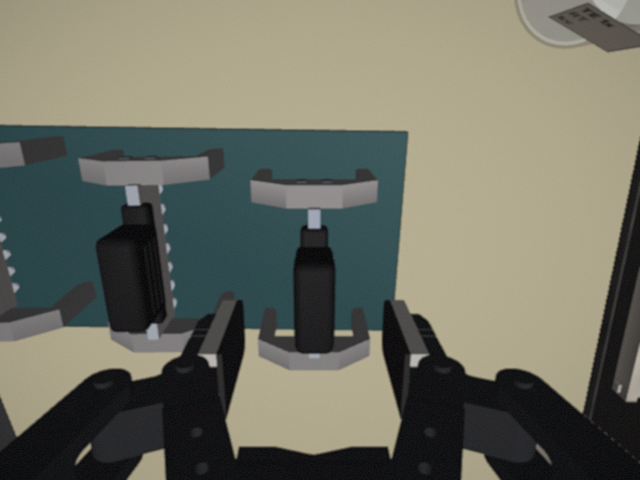

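Run:
```python
from h import *
import pickle
o,c=pickle.load(open("w5.pkl","rb"))
p=ray(c,[[315,262],[315,351]],.076,o);print(p.round(4),np.linalg.norm(p[0]-p[1]),p.mean(0))
cv2.imwrite("pics/w5z.png",cv2.resize(c["image"][170:380,240:390],None,fx=2.8,fy=2.8,interpolation=cv2.INTER_CUBIC))
```

```text
[[0.6023 0.2907 0.076 ]
 [0.5981 0.2527 0.076 ]] 0.03829598811439083 [0.60019963 0.2717198  0.076     ]
```

View pics/w5z.png

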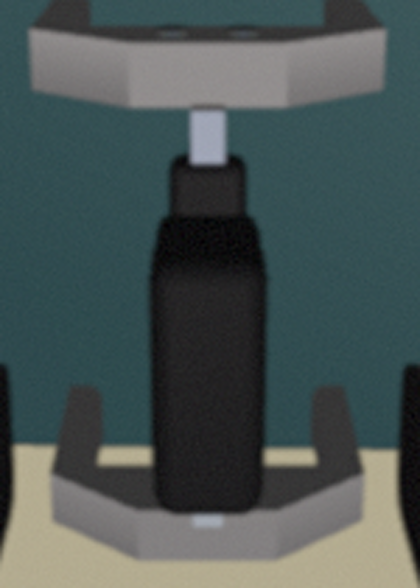

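apply_moves --rows '[{"x":1,"y":0,"z":12,"rx":0,"ry":0,"rz":0},{"x":0,"y":0,"z":12,"rx":0,"ry":0,"rz":0},{"x":0,"y":0,"z":8,"rx":0,"ry":0,"rz":0},{"x":0,"y":0,"z":4,"rx":0,"ry":0,"rz":0},{"x":0,"y":0,"z":0,"rx":0,"ry":0,"rz":0},{"x":0,"y":0,"z":0,"rx":0,"ry":0,"rz":0},{"x":0,"y":0,"z":0,"rx":0,"ry":0,"rz":0},{"x":0,"y":0,"z":0,"rx":0,"ry":0,"rz":0}]'

```text
clock: 8.02
tcp_pos: [0.6008, 0.2708, 0.0448]
tcp_rot: [0.0, 0.746, 0.666, 0.0]
ft_force: [0.5, 0.0, -0.3]
width: 0.0509
```

apply_moves --rows '[{"x":0,"y":0,"z":0,"rx":0,"ry":0,"rz":0},{"x":0,"y":0,"z":0,"rx":0,"ry":0,"rz":0},{"x":0,"y":0,"z":0,"rx":0,"ry":0,"rz":0},{"x":0,"y":0,"z":0,"rx":0,"ry":0,"rz":0},{"x":0,"y":0,"z":0,"rx":0,"ry":0,"rz":0},{"x":0,"y":0,"z":0,"rx":0,"ry":0,"rz":0},{"x":0,"y":0,"z":0,"rx":0,"ry":0,"rz":0},{"x":0,"y":0,"z":0,"rx":0,"ry":0,"rz":0}]' --claw 0 --force 40

```text
clock: 8.68
tcp_pos: [0.6007, 0.2707, 0.0444]
tcp_rot: [0.0, 0.746, 0.666, 0.0]
ft_force: [-0.4, -0.7, 1.9]
width: 0.0153
```

apply_moves --rows '[{"x":0,"y":0,"z":-8,"rx":0,"ry":0,"rz":0},{"x":0,"y":0,"z":-16,"rx":0,"ry":0,"rz":0},{"x":0,"y":0,"z":-20,"rx":0,"ry":0,"rz":0},{"x":0,"y":0,"z":-20,"rx":0,"ry":0,"rz":0},{"x":0,"y":0,"z":-20,"rx":0,"ry":0,"rz":0},{"x":0,"y":0,"z":-20,"rx":0,"ry":0,"rz":0},{"x":0,"y":0,"z":0,"rx":0,"ry":0,"rz":0},{"x":0,"y":0,"z":0,"rx":0,"ry":0,"rz":0}]'

```text
clock: 9.35
tcp_pos: [0.6008, 0.2708, 0.1491]
tcp_rot: [0.0, 0.746, 0.666, 0.001]
ft_force: [0.1, -1.6, -2.1]
width: 0.0155
```

```bash
python3 snap.py w6;  python3 plan.py 0.47 -0.086 0.15 0.122
```

```text
9.35 [0.6008 0.2708 0.1491] [ 0.11 -1.63 -2.12]
t 9.4 tcp [0.6002 0.2706 0.1477] yaw -0.1139 f [ 0.02 -0.38 -3.11]
shift mm [-369.1  -88.9   -2.2] len 379.7 turn [-0.0007  0.0003 -0.2359]
```

View pics/w6.png

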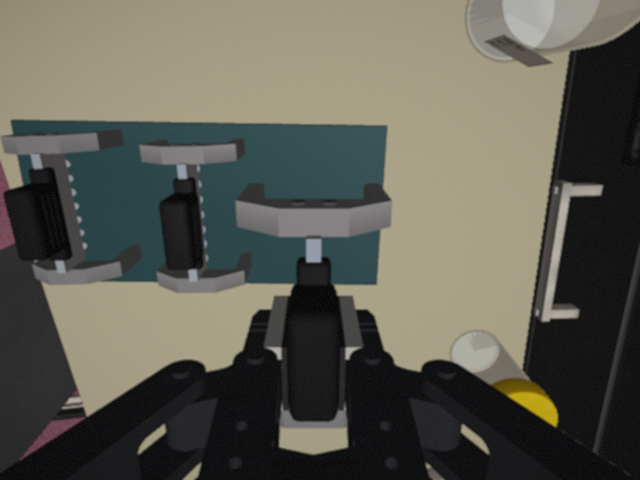

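apply_moves --rows '[{"x":-20,"y":-4.8,"z":0,"rx":0,"ry":0,"rz":0},{"x":-36,"y":-8.7,"z":0,"rx":0,"ry":0,"rz":0},{"x":-36,"y":-8.7,"z":0,"rx":0,"ry":0,"rz":0},{"x":-36,"y":-8.7,"z":0,"rx":0,"ry":0,"rz":0},{"x":-36,"y":-8.7,"z":0,"rx":0,"ry":0,"rz":0},{"x":-36,"y":-8.7,"z":0,"rx":0,"ry":0,"rz":0},{"x":-36,"y":-8.7,"z":0,"rx":0,"ry":0,"rz":0},{"x":-36,"y":-8.7,"z":0,"rx":0,"ry":0,"rz":0}]'

```text
clock: 10.07
tcp_pos: [0.5027, 0.0066, 0.1469]
tcp_rot: [-0.001, 0.746, 0.666, -0.001]
ft_force: [1.0, -0.5, -1.2]
width: 0.0153
```

apply_moves --rows '[{"x":-36,"y":-8.7,"z":0,"rx":0,"ry":0,"rz":0},{"x":-36,"y":-8.7,"z":0,"rx":0,"ry":0,"rz":0},{"x":-25,"y":-5.8,"z":0,"rx":0,"ry":0,"rz":0},{"x":0,"y":0,"z":0,"rx":0,"ry":0,"rz":-0.12},{"x":0,"y":0,"z":0,"rx":0,"ry":0,"rz":-0.116},{"x":0,"y":0,"z":0,"rx":0,"ry":0,"rz":0},{"x":0,"y":0,"z":0,"rx":0,"ry":0,"rz":0},{"x":0,"y":0,"z":0,"rx":0,"ry":0,"rz":0}]'

```text
clock: 10.73
tcp_pos: [0.47, -0.0854, 0.1476]
tcp_rot: [-0.001, 0.664, 0.748, -0.0]
ft_force: [0.4, -0.3, -1.2]
width: 0.0153
```

```bash
python3 snap.py w7;  python3 plan.py 0.47 -0.086 0.13 0.122
```

```text
10.7333 [ 0.47   -0.0854  0.1476] [ 0.39 -0.34 -1.19]
t 10.78 tcp [ 0.4701 -0.0854  0.1478] yaw 0.1193 f [-0.39  0.26 -2.06]
shift mm [-0.6 -0.2 17.8] len 17.8 turn [-0.0008 -0.0004 -0.0027]
```

View pics/w7.png

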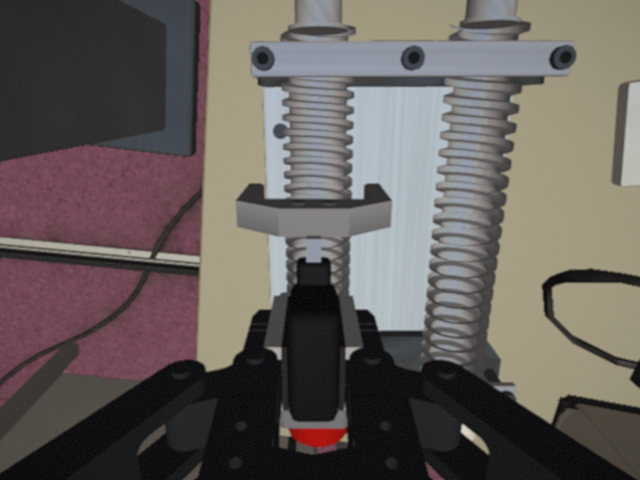

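apply_moves --rows '[{"x":0,"y":1.5,"z":10,"rx":0,"ry":0,"rz":0},{"x":0,"y":0,"z":15,"rx":0,"ry":0,"rz":0},{"x":0,"y":0,"z":10,"rx":0,"ry":0,"rz":0},{"x":0,"y":0,"z":3,"rx":0,"ry":0,"rz":0},{"x":0,"y":0,"z":0,"rx":0,"ry":0,"rz":0},{"x":0,"y":0,"z":0,"rx":0,"ry":0,"rz":0},{"x":0,"y":0,"z":0,"rx":0,"ry":0,"rz":0},{"x":0,"y":0,"z":0,"rx":0,"ry":0,"rz":0}]'

```text
clock: 11.45
tcp_pos: [0.4721, -0.0857, 0.1108]
tcp_rot: [0.0, 0.663, 0.749, 0.0]
ft_force: [-0.6, -0.3, -1.3]
width: 0.0152
```

```bash
python3 snap.py w8;python3 plan.py 0.47 -0.086 0.13 0.122
python3 - <<'E'
from h import *
import pickle
o,c=pickle.load(open("w8.pkl","rb"))
cv2.imwrite("pics/w8z.png",cv2.resize(c["image"][20:320,210:420],None,fx=2,fy=2,interpolation=cv2.INTER_CUBIC))
from workcell import vision
s=vision.read_camera("scene");cv2.imwrite("pics/s8.png",cv2.resize(s["image"][200:440,270:470],None,fx=2.5,fy=2.5,interpolation=cv2.INTER_CUBIC))
E
```

```text
11.45 [ 0.4721 -0.0857  0.1108] [-0.59 -0.29 -1.33]
t 11.5 tcp [ 0.472  -0.0856  0.1108] yaw 0.122 f [ 0.55  0.24 -1.58]
shift mm [ -0.1  -2.  -19.2] len 19.3 turn [ 0.0008  0.0003 -0.    ]
```

View pics/w8z.png

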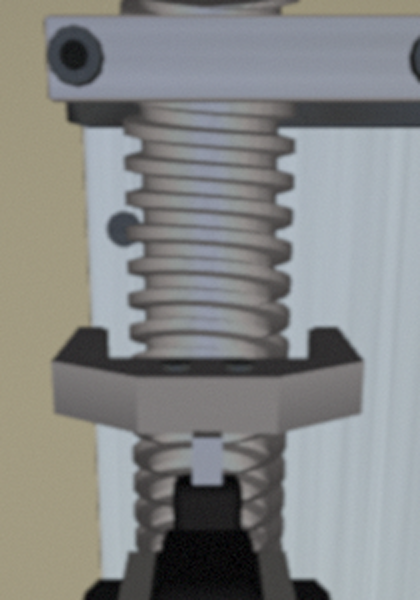

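View pics/s8.png

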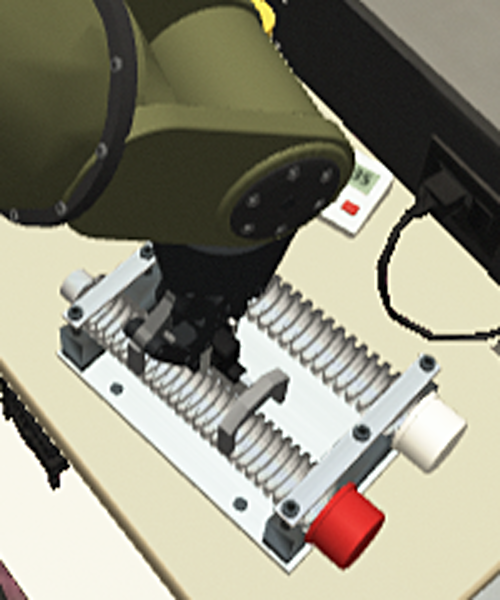

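apply_moves --rows '[{"x":0,"y":0.3,"z":8,"rx":0,"ry":0,"rz":0},{"x":0,"y":0,"z":8,"rx":0,"ry":0,"rz":0},{"x":0,"y":0,"z":6,"rx":0,"ry":0,"rz":0},{"x":0,"y":0,"z":2.5,"rx":0,"ry":0,"rz":0},{"x":0,"y":0,"z":0,"rx":0,"ry":0,"rz":0},{"x":0,"y":0,"z":0,"rx":0,"ry":0,"rz":0},{"x":0,"y":0,"z":0,"rx":0,"ry":0,"rz":0},{"x":0,"y":0,"z":0,"rx":0,"ry":0,"rz":0}]'

```text
clock: 12.22
tcp_pos: [0.4722, -0.0856, 0.086]
tcp_rot: [0.0, 0.663, 0.749, 0.0]
ft_force: [0.5, 0.1, -1.7]
width: 0.0152
```

```bash
cat > st.py <<'E'
from h import *
from workcell import robot
o=robot.get_obs();print(round(o["clock"],2),np.round(np.array(o["tcp_pos"])*1e3,2),np.round(o["ft_force"],2),np.round(o["ft_torque"],2))
E
python3 st.py
```

```text
12.22 [472.22 -85.57  86.05] [ 0.45  0.09 -1.71] [-0.01  0.01 -0.  ]
```

No contact at 86 mm. Descend in fine steps.

apply_moves --rows '[{"x":0,"y":0,"z":0.4,"rx":0,"ry":0,"rz":0},{"x":0,"y":0,"z":0.4,"rx":0,"ry":0,"rz":0},{"x":0,"y":0,"z":0.4,"rx":0,"ry":0,"rz":0},{"x":0,"y":0,"z":0,"rx":0,"ry":0,"rz":0},{"x":0,"y":0,"z":0,"rx":0,"ry":0,"rz":0},{"x":0,"y":0,"z":0,"rx":0,"ry":0,"rz":0},{"x":0,"y":0,"z":0,"rx":0,"ry":0,"rz":0},{"x":0,"y":0,"z":0,"rx":0,"ry":0,"rz":0}]'

```text
clock: 12.88
tcp_pos: [0.4721, -0.0856, 0.0846]
tcp_rot: [0.0, 0.663, 0.749, -0.0]
ft_force: [0.2, -0.3, -1.4]
width: 0.0154
```

```bash
python3 st.py
```

```text
12.88 [472.06 -85.56  84.59] [ 0.21 -0.34 -1.44] [ 0.04  0.03 -0.04]
```

apply_moves --rows '[{"x":0,"y":0,"z":0.3,"rx":0,"ry":0,"rz":0},{"x":0,"y":0,"z":0.3,"rx":0,"ry":0,"rz":0},{"x":0,"y":0,"z":0,"rx":0,"ry":0,"rz":0},{"x":0,"y":0,"z":0,"rx":0,"ry":0,"rz":0},{"x":0,"y":0,"z":0,"rx":0,"ry":0,"rz":0},{"x":0,"y":0,"z":0,"rx":0,"ry":0,"rz":0},{"x":0,"y":0,"z":0,"rx":0,"ry":0,"rz":0},{"x":0,"y":0,"z":0,"rx":0,"ry":0,"rz":0}]'

```text
clock: 13.55
tcp_pos: [0.4721, -0.0855, 0.084]
tcp_rot: [0.0, 0.663, 0.749, -0.0]
ft_force: [-0.4, 0.5, -1.3]
width: 0.0149
```

```bash
python3 st.py
```

```text
13.55 [472.07 -85.54  83.99] [-0.35  0.47 -1.34] [-0.01 -0.04  0.05]
```

apply_moves --rows '[{"x":0,"y":0,"z":0.3,"rx":0,"ry":0,"rz":0},{"x":0,"y":0,"z":0.3,"rx":0,"ry":0,"rz":0},{"x":0,"y":0,"z":0.2,"rx":0,"ry":0,"rz":0},{"x":0,"y":0,"z":0,"rx":0,"ry":0,"rz":0},{"x":0,"y":0,"z":0,"rx":0,"ry":0,"rz":0},{"x":0,"y":0,"z":0,"rx":0,"ry":0,"rz":0},{"x":0,"y":0,"z":0,"rx":0,"ry":0,"rz":0},{"x":0,"y":0,"z":0,"rx":0,"ry":0,"rz":0}]'

```text
clock: 14.22
tcp_pos: [0.4721, -0.0855, 0.0832]
tcp_rot: [-0.0, 0.663, 0.749, 0.0]
ft_force: [-0.0, 1.8, -0.2]
width: 0.0154
```

```bash
python3 st.py
```

```text
14.22 [472.06 -85.48  83.18] [-0.    1.81 -0.2 ] [ 0.42  0.03 -0.03]
```

apply_moves --rows '[{"x":0.3,"y":0,"z":0,"rx":0,"ry":0,"rz":0},{"x":0.3,"y":0,"z":0,"rx":0,"ry":0,"rz":0},{"x":0,"y":0,"z":0.2,"rx":0,"ry":0,"rz":0},{"x":0,"y":0,"z":0.2,"rx":0,"ry":0,"rz":0},{"x":0,"y":0,"z":0,"rx":0,"ry":0,"rz":0},{"x":0,"y":0,"z":0,"rx":0,"ry":0,"rz":0},{"x":0,"y":0,"z":0,"rx":0,"ry":0,"rz":0},{"x":0,"y":0,"z":0,"rx":0,"ry":0,"rz":0}]'

```text
clock: 14.88
tcp_pos: [0.472, -0.085, 0.0828]
tcp_rot: [0.0, 0.663, 0.749, -0.0]
ft_force: [0.3, -0.3, -1.8]
width: 0.0153
```

```bash
python3 st.py
```

```text
14.88 [472.   -84.99  82.78] [ 0.3  -0.33 -1.75] [-0.04 -0.04  0.  ]
```

apply_moves --rows '[{"x":0,"y":0,"z":0.3,"rx":0,"ry":0,"rz":0},{"x":0,"y":0,"z":0.3,"rx":0,"ry":0,"rz":0},{"x":0,"y":0,"z":0.3,"rx":0,"ry":0,"rz":0},{"x":0,"y":0,"z":0,"rx":0,"ry":0,"rz":0},{"x":0,"y":0,"z":0,"rx":0,"ry":0,"rz":0},{"x":0,"y":0,"z":0,"rx":0,"ry":0,"rz":0},{"x":0,"y":0,"z":0,"rx":0,"ry":0,"rz":0},{"x":0,"y":0,"z":0,"rx":0,"ry":0,"rz":0}]'

```text
clock: 15.55
tcp_pos: [0.472, -0.085, 0.0819]
tcp_rot: [0.0, 0.663, 0.749, 0.0]
ft_force: [-0.2, 0.2, -1.1]
width: 0.0152
```

```bash
python3 st.py
```

```text
15.55 [472.03 -84.95  81.92] [-0.19  0.15 -1.1 ] [0.05 0.03 0.06]
```

apply_moves --rows '[{"x":0,"y":0,"z":0.3,"rx":0,"ry":0,"rz":0},{"x":0,"y":0,"z":0.3,"rx":0,"ry":0,"rz":0},{"x":0,"y":0,"z":0.3,"rx":0,"ry":0,"rz":0},{"x":0,"y":0,"z":0,"rx":0,"ry":0,"rz":0},{"x":0,"y":0,"z":0,"rx":0,"ry":0,"rz":0},{"x":0,"y":0,"z":0,"rx":0,"ry":0,"rz":0},{"x":0,"y":0,"z":0,"rx":0,"ry":0,"rz":0},{"x":0,"y":0,"z":0,"rx":0,"ry":0,"rz":0}]'

```text
clock: 16.22
tcp_pos: [0.472, -0.0849, 0.0809]
tcp_rot: [-0.0, 0.663, 0.749, 0.0]
ft_force: [-0.4, 2.0, -1.8]
width: 0.0154
```

```bash
python3 st.py
```

```text
16.22 [471.98 -84.87  80.94] [-0.4   1.99 -1.76] [ 0.36 -0.01  0.01]
```

apply_moves --rows '[{"x":0.2,"y":0,"z":0,"rx":0,"ry":0,"rz":0},{"x":0.2,"y":0,"z":0,"rx":0,"ry":0,"rz":0},{"x":0,"y":0,"z":0.2,"rx":0,"ry":0,"rz":0},{"x":0,"y":0,"z":0.2,"rx":0,"ry":0,"rz":0},{"x":0,"y":0,"z":0,"rx":0,"ry":0,"rz":0},{"x":0,"y":0,"z":0,"rx":0,"ry":0,"rz":0},{"x":0,"y":0,"z":0,"rx":0,"ry":0,"rz":0},{"x":0,"y":0,"z":0,"rx":0,"ry":0,"rz":0}]'

```text
clock: 16.88
tcp_pos: [0.4719, -0.0846, 0.0806]
tcp_rot: [-0.0, 0.663, 0.749, -0.0]
ft_force: [0.5, -0.1, -1.5]
width: 0.0154
```

```bash
python3 st.py
```

```text
16.88 [471.94 -84.59  80.6 ] [ 0.48 -0.09 -1.51] [ 0.   -0.06 -0.01]
```

apply_moves --rows '[{"x":0,"y":0,"z":0.2,"rx":0,"ry":0,"rz":0},{"x":0,"y":0,"z":0.2,"rx":0,"ry":0,"rz":0},{"x":0,"y":0,"z":0,"rx":0,"ry":0,"rz":0},{"x":0,"y":0,"z":0,"rx":0,"ry":0,"rz":0},{"x":0,"y":0,"z":0,"rx":0,"ry":0,"rz":0},{"x":0,"y":0,"z":0,"rx":0,"ry":0,"rz":0},{"x":0,"y":0,"z":0,"rx":0,"ry":0,"rz":0},{"x":0,"y":0,"z":0,"rx":0,"ry":0,"rz":0}]'

```text
clock: 17.55
tcp_pos: [0.472, -0.0846, 0.0803]
tcp_rot: [0.0, 0.663, 0.749, 0.0]
ft_force: [-0.8, 0.3, 0.6]
width: 0.0153
```

```bash
python3 st.py
```

```text
17.55 [471.98 -84.55  80.25] [-0.77  0.28  0.56] [ 0.08  0.18 -0.03]
```

apply_moves --rows '[{"x":0,"y":0,"z":0,"rx":0,"ry":0,"rz":0},{"x":0,"y":0,"z":0,"rx":0,"ry":0,"rz":0},{"x":0,"y":0,"z":0,"rx":0,"ry":0,"rz":0},{"x":0,"y":0,"z":0,"rx":0,"ry":0,"rz":0},{"x":0,"y":0,"z":0,"rx":0,"ry":0,"rz":0},{"x":0,"y":0,"z":0,"rx":0,"ry":0,"rz":0},{"x":0,"y":0,"z":0,"rx":0,"ry":0,"rz":0},{"x":0,"y":0,"z":0,"rx":0,"ry":0,"rz":0}]' --claw 0.5

```text
clock: 18.22
tcp_pos: [0.472, -0.0846, 0.0802]
tcp_rot: [0.0, 0.663, 0.749, 0.0]
ft_force: [0.4, -0.3, -0.7]
width: 0.0426
```

```bash
python3 st.py
```

```text
18.22 [471.95 -84.58  80.19] [ 0.36 -0.34 -0.73] [-0.04  0.02 -0.01]
```

Released; lift straight up.

apply_moves --rows '[{"x":0,"y":0,"z":-5,"rx":0,"ry":0,"rz":0},{"x":0,"y":0,"z":-12,"rx":0,"ry":0,"rz":0},{"x":0,"y":0,"z":-20,"rx":0,"ry":0,"rz":0},{"x":0,"y":0,"z":-20,"rx":0,"ry":0,"rz":0},{"x":0,"y":0,"z":-20,"rx":0,"ry":0,"rz":0},{"x":0,"y":0,"z":-20,"rx":0,"ry":0,"rz":0},{"x":0,"y":0,"z":0,"rx":0,"ry":0,"rz":0},{"x":0,"y":0,"z":0,"rx":0,"ry":0,"rz":0}]'

```text
clock: 18.88
tcp_pos: [0.4723, -0.0846, 0.1782]
tcp_rot: [0.001, 0.663, 0.749, 0.0]
ft_force: [-0.2, -0.5, -0.7]
width: 0.0427
```

```bash
python3 st.py; python3 snap.py w9
python3 - <<'E'
from h import *
from workcell import vision
s=vision.read_camera("scene");cv2.imwrite("pics/s9.png",cv2.resize(s["image"][190:430,190:470],None,fx=2.5,fy=2.5,interpolation=cv2.INTER_CUBIC))
E
```

```text
18.88 [472.25 -84.63 178.15] [-0.17 -0.51 -0.74] [-0.04 -0.01 -0.03]
18.8833 [ 0.4723 -0.0846  0.1782] [-0.17 -0.51 -0.74]
```

View pics/w9.png

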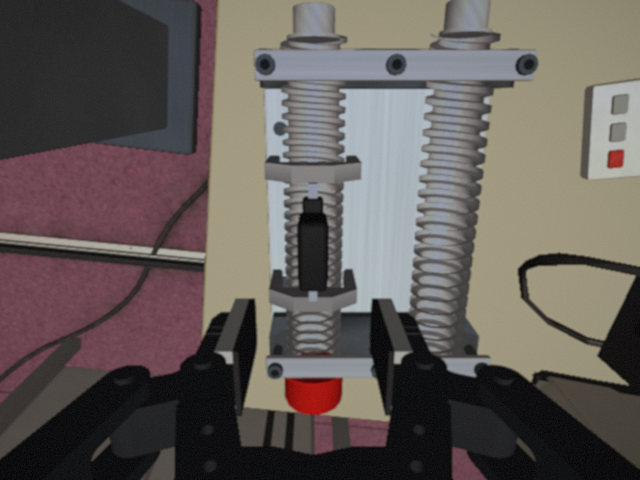

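View pics/s9.png

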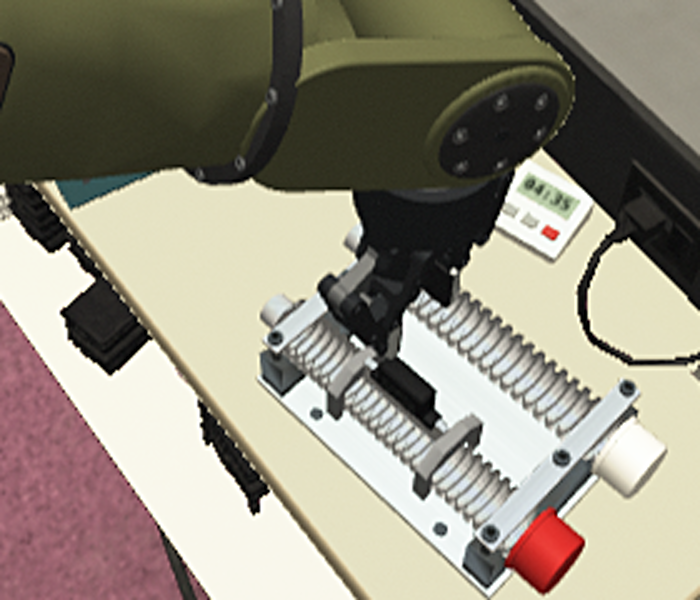

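apply_moves --rows '[{"x":0,"y":-20,"z":-5,"rx":0,"ry":0,"rz":0},{"x":0,"y":-30,"z":0,"rx":0,"ry":0,"rz":0},{"x":0,"y":-20,"z":0,"rx":0,"ry":0,"rz":0},{"x":0,"y":0,"z":0,"rx":0,"ry":0,"rz":-0.12},{"x":0,"y":0,"z":0,"rx":0,"ry":0,"rz":-0.12},{"x":0,"y":0,"z":0,"rx":0,"ry":0,"rz":-0.12},{"x":0,"y":0,"z":0,"rx":0,"ry":0,"rz":-0.12},{"x":0,"y":0,"z":0,"rx":0,"ry":0,"rz":-0.12}]' --claw 1

```text
clock: 19.65
tcp_pos: [0.402, -0.093, 0.1813]
tcp_rot: [-0.001, 0.409, 0.912, -0.0]
ft_force: [0.4, 0.5, -0.8]
width: 0.0853
```

apply_moves --rows '[{"x":0,"y":0,"z":0,"rx":0,"ry":0,"rz":-0.12},{"x":0,"y":0,"z":0,"rx":0,"ry":0,"rz":-0.12},{"x":0,"y":0,"z":0,"rx":0,"ry":0,"rz":-0.12},{"x":0,"y":0,"z":0,"rx":0,"ry":0,"rz":-0.12},{"x":0,"y":0,"z":0,"rx":0,"ry":0,"rz":-0.12},{"x":0,"y":0,"z":0,"rx":0,"ry":0,"rz":-0.12},{"x":0,"y":0,"z":0,"rx":0,"ry":0,"rz":-0.12},{"x":0,"y":0,"z":0,"rx":0,"ry":0,"rz":-0.12}]'

```text
clock: 20.32
tcp_pos: [0.4021, -0.093, 0.1812]
tcp_rot: [-0.001, -0.059, 0.998, 0.0]
ft_force: [0.0, 0.1, -0.1]
width: 0.0852
```

apply_moves --rows '[{"x":0,"y":0,"z":0,"rx":0,"ry":0,"rz":0},{"x":0,"y":0,"z":0,"rx":0,"ry":0,"rz":0},{"x":0,"y":0,"z":0,"rx":0,"ry":0,"rz":0},{"x":0,"y":0,"z":0,"rx":0,"ry":0,"rz":0},{"x":0,"y":0,"z":0,"rx":0,"ry":0,"rz":0},{"x":0,"y":0,"z":0,"rx":0,"ry":0,"rz":0},{"x":0,"y":0,"z":0,"rx":0,"ry":0,"rz":0},{"x":0,"y":0,"z":0,"rx":0,"ry":0,"rz":0}]'

```text
clock: 20.98
tcp_pos: [0.4025, -0.0931, 0.1822]
tcp_rot: [-0.0, -0.055, 0.998, 0.0]
ft_force: [-0.7, -0.6, 0.2]
width: 0.0854
```

```bash
python3 st.py; python3 snap.py w10
python3 - <<'E'
from h import *
from workcell import vision
t=vision.read_camera("top");cv2.imwrite("pics/t10.png",t["image"])
import pickle
o,c=pickle.load(open("w10.pkl","rb"))
cv2.imwrite("pics/w10z.png",cv2.resize(c["image"][230:430,200:430],None,fx=3,fy=3,interpolation=cv2.INTER_CUBIC))
E
```

```text
20.98 [402.45 -93.07 182.17] [-0.71 -0.65  0.23] [ 0.03 -0.   -0.  ]
20.9833 [ 0.4025 -0.0931  0.1822] [-0.71 -0.65  0.23]
```

View pics/w10z.png

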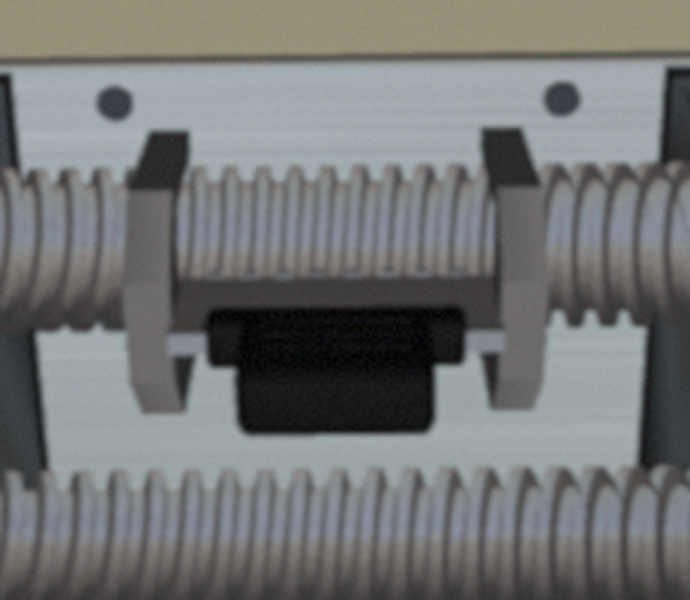

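View pics/t10.png

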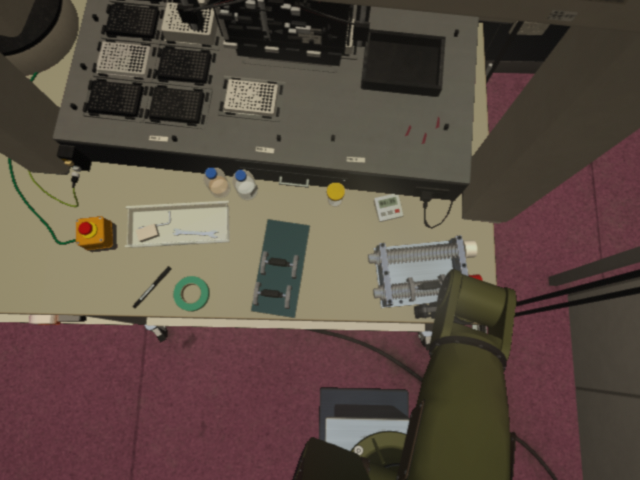

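The comb edge sits on the crests with its teeth hidden in the grooves. The leaf looks level (crop rows 275–278 from left to right), and the other two gauges still stand on the mat at top-view pixels (280,262) and (272,294). I'm handing the job in.

```bash
python3 -c "
from workcell import job
print(job.close_job())"
```

```text
the job is handed in; nothing more can be done
None
```

The 8 mm gauge, which stood farthest from the robot on the mat, is now on the red-capped near screw between the clamps, meshed fully home. I handed the job in at about 21 s.

- **Which gauge:** from the wrist camera, the near screw's pitch came out at about 8 mm and the far screw's at about 10 mm. The gauges measured about 9, 10 and 8 mm from near to far. I identified the match this way and only set down the 8 mm gauge; I did not try the other two on the thread.
- **Feeling for the grooves:** I lowered it in steps of 0.2–0.4 mm and shifted it along the thread twice, each time the side force reached about 2 N. The highest force read was about 2 N, checked after each step rather than during it.
- **Final checks:** it came to rest with the tool at 80.25 mm, against 80.4 mm predicted for fully home. After release, the side view showed the teeth hidden in the grooves and the comb level.
- **The rest of the scene:** the other two gauges are still standing on the mat, and the timer, jar and tape roll were not touched.
- **One disagreement:** the wrist camera read lengths on the rest about 2–3% short. I aligned the gauge to the screw directly in the picture and by feel instead.

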